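Seat the router-table insert plate

TASK

Close the opening of the router table with its insert plate: pick the plate up by its red handle, lay it flat on the open (unpocketed) part of the green top, gently slide it along the aluminium guide strip until you feel it drop into the pocket, and let go with the plate fully home and flush. Press only lightly on the table (well under 40 N) and leave the other things on the bench where they are.

Things in the scene. Friction and masses are not known exactly. Their poses are not given: they have to be found in the camera images.
- router_table: fixed low router table. Wooden rim frame 250 x 370 mm outside (its x, y), 30 mm high; origin: centre of its underside, on the bench, z up. In it a rigid green top panel, 200 x 320 mm, flat face 34 mm above the origin, square to the frame but bolted up to 8 mm off centre in x and in y, unlike each time and NOT shown in any pose here. Plate-to-table force must stay under 40 N
- pocket (a point): nominal centre of the pocket, on its floor plane: (0, -45, 28) mm in the frame, axes as the frame's; the real pocket is up to 8 mm off this in x and in y, with the panel. Rectangular recess 6 mm deep with a dark ledge, 123 mm in y (61.5 either way) and from -52 to +51 mm in x, a 50 x 70 mm opening in its middle. The plate has 3 mm play in both x and y
- guide (a point): nominal point on the guide strip, above the pocket's middle: (50, -45, 34) mm in the frame, on the strip's face towards -x, at the green top's height; shifts with the panel as the pocket does. The aluminium strip is straight, along y over the whole panel, 14 mm wide, 8 mm high. A plate lying square against it meets the pocket when slid towards -y
- open_top (a point): nominal middle of the open part of the green top, where the plate can be laid before sliding: (-10, 30, 34) mm in the frame. The flat area reaches from y = 16.5 to 160 mm and x = -100 to +50 mm in the frame (nominal, shifts with the panel); a plate laid with its centre here covers a little of the pocket's edge but lies stably
- plate: aluminium insert plate, 100 mm (x) by 120 mm (y) by 6 mm thick, about 0.2 to 0.4 kg, with a red handle block on its middle: 44 mm (x) by 16 mm (y), rising from 6 to 40 mm above the origin, to be pinched along y. Origin: centre of the underside, z up. It starts flat on the bench. Either way round (yaw or yaw + pi) fits the pocket, its x along the table's x
- plate_handle (a point): centre of the top of the plate's handle, 40 mm above the plate's underside
- trim_router: trim router standing upright, bystander, 90 x 90 mm base, 183 mm high, origin under the base's centre
- screw_dish: square glass dish with brass screws, bystander, 100 x 100 x 35 mm, origin under its centre
- chuck_key: chrome T-shaped chuck key lying flat, bystander, 64 mm shaft along x, 78 mm cross bar along y, 12 mm high, origin at the cross bar
- clamp: blue plastic bar clamp lying flat, bystander, 150 mm bar along x, 130 mm across, 22 mm high, origin under the bar's centre

How it is judged:
On the way:
1. the plate lies flat on the open part of the green top, beside the pocket (its centre at least 35 mm in y from the pocket's nominal centre) (z of plate in the frame of router_table between 0.0325 and 0.0355 m and angle between plate's own z axis and vertical below 0.03 rad and y of plate in the frame of router_table between -0.01 and 0.12 m and x of plate in the frame of router_table between -0.06 and 0.02 m and contact force between plate and router_table above 0.3 N), for 0.15 s.
At the end, for the whole second after the job is handed in: the plate lies in the pocket on its ledge, flush with the green top within 1.3 mm, level within 0.025 rad, at rest and released (z of plate in the frame of router_table between 0.0265 and 0.0293 m and angle between plate's own z axis and vertical below 0.025 rad and y of plate in the frame of router_table between -0.058 and -0.032 m and x of plate in the frame of router_table between -0.014 and 0.013 m and linear speed of plate below 0.01 m/s and contact force between the fingers and plate below 0.1 N); the robot touches nothing.
It fails at once if the plate is pressed or knocked against the router table with 40 N or more (contact force between plate and router_table above 40 N).
It fails at once if a bystander is moved more than 20 mm (distance of any of trim_router, screw_dish, chuck_key, clamp from where it was at the start of the episode above 0.02 m).
It also fails if it takes over 69 s, if anything falls off the work surface, if the arm or the gripper's body presses on something with over 40 N, if the wrist force passes 120 N, or if a joint passes its speed limit or range.

ROBOT

A 6-joint arm with a two-finger parallel gripper is mounted at the origin on the work surface. World frame = base frame: x ahead of the robot, y to its left, z up, the work surface at z = 0. Lengths are in m, angles in rad, forces in N, time in s.
With the tool pointing down it reaches from about 0.425 to 0.95 m from the base axis. Payload 3.5 kg.
Tool frame: the origin (TCP) lies midway between the tips of the shut fingers; the grasp point (between the pads) lies 19 mm behind it; x points along the fingers, y is the direction in which the jaws open and shut, and the axes are right-handed (so a half turn about x gives the same grasp; the last joint's range is limited). The gripper opens to 85 mm and grips with 20 to 120 N. Pads are 22 mm wide; open, the fingers measure 114 mm over their backs; the gripper's body (76 mm by 85 mm) begins 54 mm behind the grasp point. The pads swing forward as they close: fully open they stand 13 mm farther back than shut.
Start: joints at [1.147, 0.286, 1.577, -0, 1.279, -0.15], TCP at [0.182, 0.65, 0.231] pointing down, gripper open.
Joint ranges: [-2.77, 2.77], [-0.9, 2.22], [0.21, 2.48], [-1.53, 4.67], [0.24, 2.81], [-2.84, 2.84]. Speed limits (rad/s): [2.79, 2.79, 3.14, 3.14, 3.14, 3.14].

INTERFACE

Orientations are given as a unit quaternion [x, y, z, w].
In Python, from plant import sensors, optics, ctrl gives the robot as it stands.
- The arm moves only by the tool arm_command, never from a script. Its argument "increments" is a list that holds one entry, the list of rows, each a list of 4 numbers: the shift along the tool's x, y, z in cm, then the turn about the tool's x in rad. A call has 1 to 20 rows; each row shifts and turns the commanded pose from where the row before left it, along the tool's axes as they then stand; what a row does not reach is not made up. A row lasts 1/8 s, in which the tool goes at most 62.5 mm and 10.7 degrees, less where a joint would pass 70% of its speed; a pose out of reach is approached as far as the arm can. A call with a gripper value outside its range is refused whole. "grip" is the finger opening in cm, from 0 to 8.54, set as the call begins (left out, the last holds). The fingers move at their own pace and stop on an object; "grip_force" is the grip in N (left out, the last holds). Time passes only in rows, so rows that do not move let the fingers close. It gives the time, the measured TCP pose, the force and the opening at its end, in the units of the state.
- sensors.get_state(): the state, without advancing time (a new reading comes with each control period).
- optics.read_camera(name): name is "side" or "top"; returns the picture (420x560x3 uint8, blue, green, red); there is no depth.
- optics.camera_model(name): a dict with "camera_matrix" (3x3 intrinsics, pixels), "dist" ([k1, k2, p1, p2, k3] as OpenCV has them; the pictures are not rectified), "world_from_camera" (4x4, takes a point from camera to world coordinates). Camera axes: x right, y up, looking along -z (the intrinsics and any distortion apply to the point x, -y, -z); pixel columns grow to the right and rows downward; lengths in m; the calibration is good to about 2 mm. A picture is of the moment at which its call begins. camera_model takes no time and is no camera call.
- ctrl.sign_off(): hands the job in, once; it reports no verdict.
Trained networks look in the newest picture that a camera, given by its name, has taken for a name from the list of things; names that differ only in an ending like _2 or _b are one class to them, and where a whole thing is asked for, a point or a joint stands for the part that bears it (a point fixed in the world has none). Each returns a list of dicts, best first, with "conf" (0 to 1); they miss things now and then, are a little off and sometimes report something else, mostly with a low value. They report only what shows in the picture. A call takes as long as a camera call.
- optics.boxes_of(camera, query): "at" ([row, column] in pixels, amid what is visible of it).
- optics.place_of(camera, query): "at" ([row, column] in pixels: a listed point, or the origin of a listed thing).
The state is a dict: "time": time; "qpos": joint angles; "dq": joint speeds; "joint_efforts": joint torques, N m; "eef_pos": TCP position; "tcp_rot": TCP orientation; "contact_force": force on the tool from outside, world axes, zero at the start; "wrist_torque": the same for the moment, N m; "opening": opening from 0.0 (shut) to 1.0 (fully open).
Only numpy, scipy, OpenCV 4.12 (cv2) and the standard library are available. Lean on these libraries where they do the work, as an engineer would, in place of code of your own. Each camera call takes 0.05 s, during which the arm holds its last target.

## Working session

There is one attempt and no reset: what is moved stays moved. The work goes in short steps, Python scripts to look and compute and a tool call to move; the robot and the scene stay as the last step left them, time stands still between calls to the robot, and variables do not carry over. Pictures are saved under pics/ and viewed, and the job is handed in when it is done.

Besides the shell and the picture viewer there is one more tool, called by a JSON object that holds its "name" and its "arguments", one argument or row to a line. arm_command: Moves the arm, as the interface text tells. Its arguments: {"type":"object","properties":{"increments":{"type":"array","items":{"type":"array","items":{"type":"array","items":{"type":"number"}}}},"grip":{"type":"number"},"grip_force":{"type":"number"}},"required":["increments"]}

```bash
ls; mkdir -p pics
python3 - <<'E'
from plant import sensors, optics, ctrl
import cv2,json
for c in("side","top"):
    cv2.imwrite(f"pics/{c}0.png",optics.read_camera(c))
    m=optics.camera_model(c);print(c,m)
s=sensors.get_state();print(s)
for c in("side","top"):
  for q in("plate","plate_handle","router_table","pocket","guide","open_top"):
    print(c,q,[(r['at'],round(r['conf'],2)) for r in optics.place_of(c,q)][:3])
E
```

```text
pics
side {'camera_matrix': array([[437.73515725,   0.        , 288.05464276],
       [  0.        , 437.73515725, 214.97933797],
       [  0.        ,   0.        ,   1.        ]]), 'dist': array([-0.11604158,  0.        ,  0.        ,  0.        ,  0.        ]), 'world_from_camera': array([[-0.93418268,  0.24300411, -0.26125031,  0.26140551],
       [-0.35671388, -0.62048314,  0.69839522,  0.69279151],
       [ 0.0076115 ,  0.74562033,  0.66632754,  0.7738461 ],
       [ 0.        ,  0.        ,  0.        ,  1.        ]])}
top {'camera_matrix': array([[418.95461808,   0.        , 282.39429385],
       [  0.        , 418.95461808, 207.81586485],
       [  0.        ,   0.        ,   1.        ]]), 'dist': array([-0.03055819,  0.        ,  0.        ,  0.        ,  0.        ]), 'world_from_camera': array([[-0.00855044,  0.99187769, -0.12690762,  0.43012558],
       [-0.99948692, -0.00455966,  0.03170353, -0.04488407],
       [ 0.03086737,  0.12711359,  0.99140776,  1.10081072],
       [ 0.        ,  0.        ,  0.        ,  1.        ]])}
{'time': 0.1, 'qpos': array([ 1.14701886e+
[... 570 characters left out ...]
5, 0.00443198]), 'opening': 0.998785174470941}
side plate [([349.9, 209.2], 0.79)]
side plate_handle [([342.9, 208.6], 0.83)]
side router_table [([228.5, 288.8], 0.67)]
side pocket [([208.3, 298.4], 0.95), ([163.8, 386.5], 0.74)]
side guide [([201.4, 283.9], 0.94), ([347.7, 212.0], 0.74), ([292.5, 161.0], 0.22)]
side open_top [([227.1, 287.0], 0.78)]
top plate [([211.5, 128.6], 0.65)]
top plate_handle [([208.6, 126.6], 0.78), ([218.4, 282.3], 0.67), ([285.1, 424.7], 0.31)]
top router_table [([217.5, 279.4], 0.92), ([212.5, 128.3], 0.47)]
top pocket [([219.4, 298.1], 0.95)]
top guide [([192.4, 302.1], 0.88)]
top open_top [([160.9, 108.6], 0.73), ([217.5, 267.3], 0.58), ([293.0, 178.6], 0.43)]
```

View pics/top0.png

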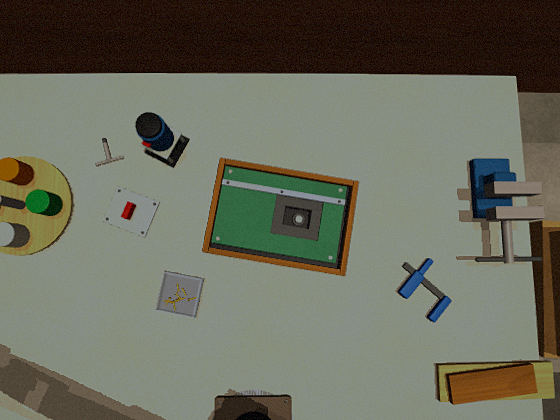

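View pics/side0.png

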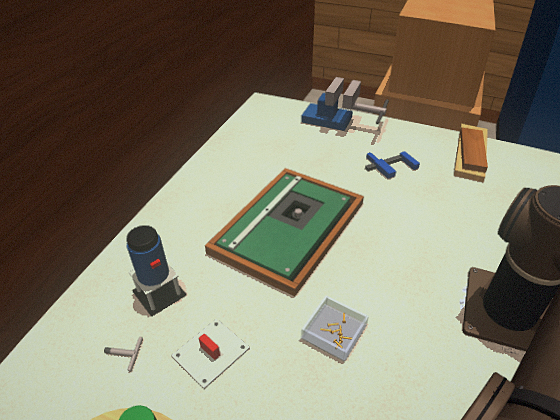

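```bash
cat > h.py <<'E'
import cv2,numpy as np
from plant import sensors, optics, ctrl
def ray(c,rc,z):
    m=optics.camera_model(c);T=np.array(m['world_from_camera'])
    u=cv2.undistortPoints(np.array([[[rc[1],rc[0]]]],float),m['camera_matrix'],m['dist'])[0,0]
    d=T[:3,:3]@np.array([u[0],-u[1],-1]);o=T[:3,3]
    return o+d*(z-o[2])/d[2]
def proj(c,P):
    m=optics.camera_model(c);T=np.linalg.inv(np.array(m['world_from_camera']))
    P=np.atleast_2d(P);q=(T[:3,:3]@P.T+T[:3,3:]).T*[1,-1,-1]
    return cv2.projectPoints(q,np.zeros(3),np.zeros(3),m['camera_matrix'],m['dist'])[0][:,0]
E
python3 - <<'E'
from h import *
for c,pts in (("side",{"plate":([349.9,209.2],0),"handle":([342.9,208.6],.04),"table":([228.5,288.8],0),"pocket":([208.3,298.4],.028),"guide":([201.4,283.9],.034),"open":([227.1,287],.034)}),("top",{"plate":([211.5,128.6],0),"handle":([208.6,126.6],.04),"table":([217.5,279.4],0),"pocket":([219.4,298.1],.028),"guide":([192.4,302.1],.034),"open":([217.5,267.3],.034)})):
    for k,(a,z) in pts.items(): print(c,k,ray(c,a,z).round(4))
t=cv2.imread('pics/top0.png');s=cv2.imread('pics/side0.png')
cv2.imwrite('pics/tz.png',cv2.resize(t[140:290,190:375],None,fx=4,fy=4,interpolation=cv2.INTER_CUBIC))
cv2.imwrite('pics/tp.png',cv2.resize(t[180:245,95:170],None,fx=8,fy=8,interpolation=cv2.INTER_CUBIC))
cv2.imwrite('pics/sz.png',cv2.resize(s[160:300,195:375],None,fx=4,fy=4,interpolation=cv2.INTER_CUBIC))
cv2.imwrite('pics/sp.png',cv2.resize(s[310:395,160:260],None,fx=7,fy=7,interpolation=cv2.INTER_CUBIC))
E
```

```text
side plate [0.5672 0.3158 0.    ]
side handle [0.5597 0.3222 0.04  ]
side table [ 0.5445 -0.0704  0.    ]
side pocket [ 0.5381 -0.1231  0.028 ]
side guide [ 0.5808 -0.1287  0.034 ]
side open [ 0.5379 -0.0399  0.034 ]
top plate [0.5631 0.3244 0.    ]
top handle [0.5657 0.3163 0.04  ]
top table [ 0.5453 -0.072   0.    ]
top pocket [ 0.5372 -0.1194  0.028 ]
top guide [ 0.6066 -0.1303  0.034 ]
top open [ 0.5419 -0.0402  0.034 ]
```

View pics/tz.png

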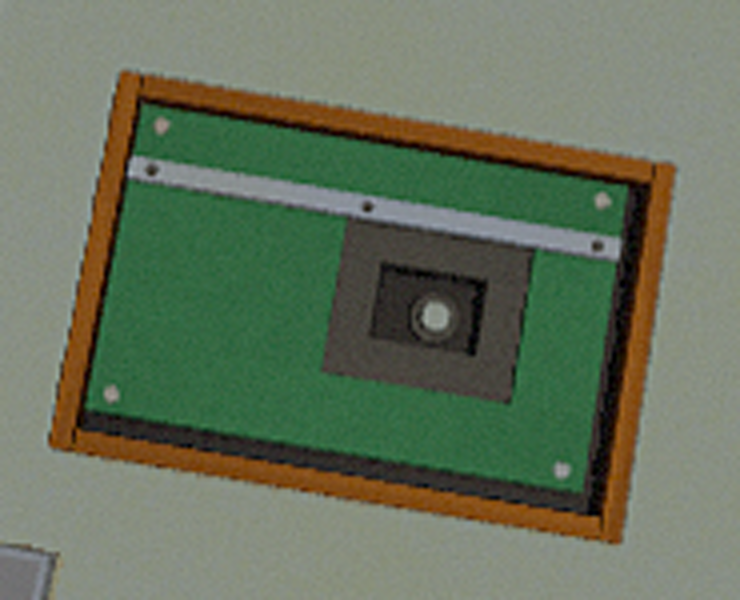

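View pics/tp.png

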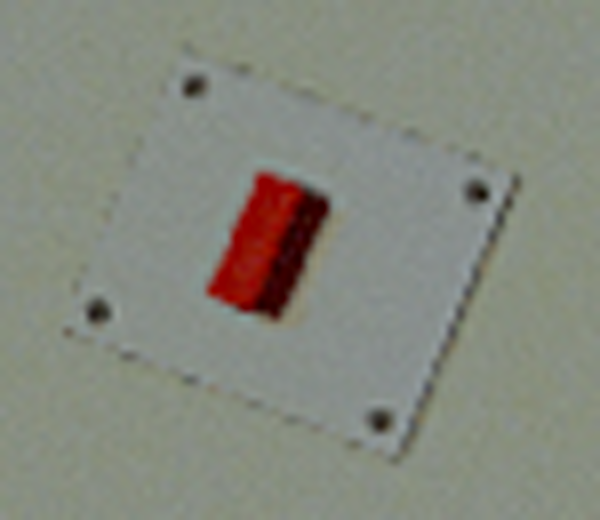

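View pics/sz.png

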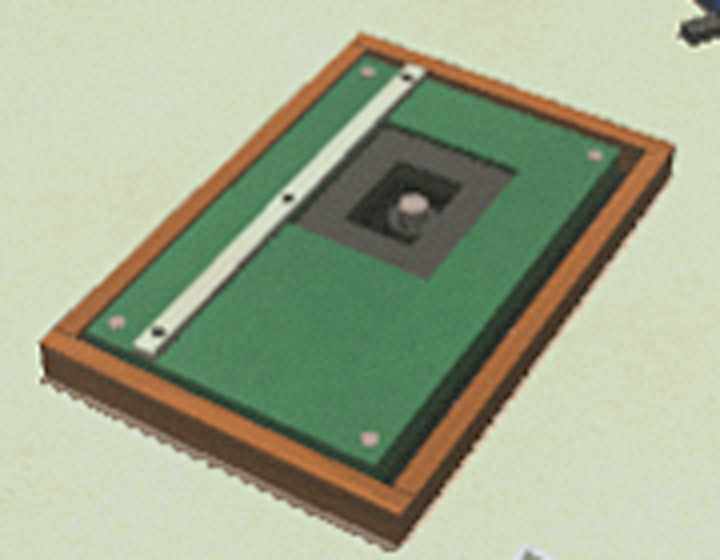

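View pics/sp.png

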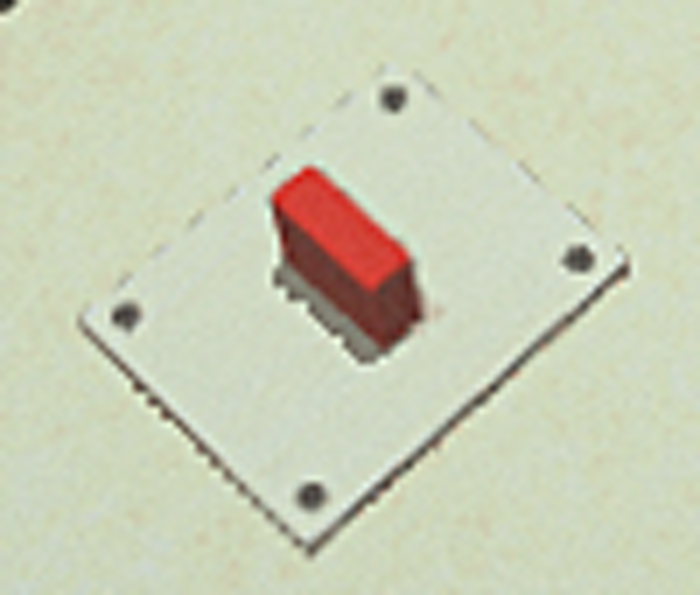

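```bash
cat > m.py <<'E'
from h import *
def P(c,pts,x0,y0,f,z): return np.array([ray(c,(y0+(y+.5)/f-.5, x0+(x+.5)/f-.5),z)[:2] for x,y in pts])
def rep(n,p):
    print(n,'centre',p.mean(0).round(4),'sides',np.linalg.norm(np.roll(p,-1,0)-p,axis=1).round(4),'ang',[round(float(np.degrees(np.arctan2(*(v[::-1]))))%180,1) for v in np.roll(p,-1,0)-p])
A=("top",190,140,4);S=("side",195,160,4)
def q(n,a,pts,z): rep(n,P(a[0],pts,a[1],a[2],a[3],z))
q('rimT',A,[(122,71),(675,163),(621,543),(50,448)],.03)
q('rimS',S,[(361,34),(673,147),(396,512),(42,344)],.03)
q('greenT',A,[(141,102),(630,184),(587,493),(88,411)],.034)
q('pockT',A,[(347,219),(535,250),(512,403),(323,373)],.034)
q('pockS',S,[(386,125),(517,170),(429,277),(295,222)],.034)
print('guideT',P("top",[(128,181),(618,259)],190,140,4,.034))
q('plT',("top",95,180,8),[(186,50),(520,179),(400,460),(68,330)],.006)
q('plS',("side",160,310,7),[(400,68),(628,262),(310,545),(80,318)],.006)
q('hT',("top",95,180,8),[(262,170),(300,181),(253,310),(207,293)],.04)
q('hS',("side",160,310,7),[(310,165),(410,260),(375,292),(272,197)],.04)
E
python3 m.py
```

```text
rimT centre [ 0.5472 -0.0769] sides [0.3663 0.2489 0.3671 0.2481] ang [80.3, 170.2, 80.1, 170.0]
rimS centre [ 0.5455 -0.0724] sides [0.2461 0.365  0.2429 0.3662] ang [169.8, 79.6, 170.1, 80.1]
greenT centre [ 0.5519 -0.0731] sides [0.3219 0.2017 0.3205 0.2022] ang [80.2, 170.6, 80.3, 171.0]
pockT centre [ 0.5419 -0.1162] sides [0.1229 0.0999 0.122  0.1005] ang [80.3, 170.3, 80.6, 170.9]
pockS centre [ 0.54   -0.1132] sides [0.0976 0.1187 0.0975 0.1147] ang [172.5, 80.4, 170.1, 80.4]
guideT [[ 0.62700085  0.07715473]
 [ 0.57491771 -0.23870864]]
plT centre [0.5629 0.3156] sides [0.1191 0.0988 0.1174 0.0987] ang [68.6, 158.5, 68.6, 159.5]
plS centre [0.5611 0.3206] sides [0.0973 0.118  0.0993 0.1181] ang [158.9, 68.7, 158.9, 67.7]
hT centre [0.5638 0.3165] sides [0.0127 0.0432 0.0157 0.0423] ang [73.6, 162.1, 69.6, 158.0]
hS centre [0.561  0.3209] sides [0.0431 0.0131 0.0433 0.014 ] ang [157.4, 71.0, 158.7, 69.9]
```

```bash
cat > go.py <<'E'
from h import *
from scipy.spatial.transform import Rotation as R
import sys
def move(tx,ty,tz,yaw_deg):  # yaw of tool y axis wanted (mod 180)
    s=sensors.get_state();r=R.from_quat(s['tcp_rot']).as_matrix();p=np.array(s['eef_pos'])
    d=r.T@(np.array([tx,ty,tz])-p)
    print('t',s['time'],'tcp',p.round(4),'F',np.round(s['contact_force'],1),'op',round(s['opening'],3),'q6',round(s['qpos'][5],2))
    print('axes x',r[:,0].round(3),'y',r[:,1].round(3),'z',r[:,2].round(3))
    c=np.degrees(np.arctan2(r[1,1],r[0,1])); e=(yaw_deg-c+90)%180-90
    print('shift cm (tool)',(d*100).round(2),'toolY yaw',c.round(2),'turn about tool x rad',np.radians(-e).round(4))
if __name__=="__main__": move(*map(float,sys.argv[1:5]))
E
python3 go.py .562 .3185 .1 68.5
python3 - <<'E'
from h import *
for rc in [(235,12),(200,45),(170,14),(203,5),(140,150),(150,165)]: print(rc,ray('top',rc,.05).round(3),ray('top',rc,.18).round(3))
E
```

```text
t 0.7 tcp [0.1825 0.6499 0.2314] F [ 0.4 -1.   0.2] op 1.001 q6 -0.15
axes x [ 0.  0. -1.] y [0.27  0.963 0.   ] z [ 0.963 -0.27   0.   ]
shift cm (tool) [ 13.14 -21.64  45.5 ] toolY yaw 74.31 turn about tool x rad 0.1014
(235, 12) [0.499 0.596 0.05 ] [0.491 0.517 0.18 ]
(200, 45) [0.587 0.519 0.05 ] [0.568 0.449 0.18 ]
(170, 14) [0.665 0.603 0.05 ] [0.636 0.523 0.18 ]
(203, 5) [0.58 0.62 0.05] [0.562 0.538 0.18 ]
(140, 150) [0.742 0.26  0.05 ] [0.703 0.222 0.18 ]
(150, 165) [0.715 0.221 0.05 ] [0.68  0.188 0.18 ]
```

{"name": "arm_command", "arguments": {
  "increments": [
    [[0,-2.9,3.9,0],[0,-2.9,3.9,0],[0,-2.9,3.9,0],[0,-2.9,3.9,0],[0,-2.9,3.9,0],[0,-2.9,3.9,0],[2,-0.85,4.4,0],[2,-0.85,4.4,0],[2,-0.85,4.4,0],[2,-0.85,4.4,0],[2,-0.85,4.4,0],[0,0,0,0.1],[0,0,0,0]]
  ],
  "grip": 5
}}

```text
time: 2.33
eef_pos: [0.5613, 0.3182, 0.1309]
tcp_rot: [0.131, 0.695, -0.131, 0.695]
contact_force: [-0.5, 0.2, 0.2]
opening: 0.587
```

```bash
python3 go.py .562 .3185 .04 68.5
python3 - <<'E'
from h import *
for c in("side","top"): cv2.imwrite(f"pics/{c}1.png",optics.read_camera(c))
s=cv2.imread('pics/side1.png')
cv2.imwrite('pics/s1.png',cv2.resize(s[200:400,100:320],None,fx=3,fy=3,interpolation=cv2.INTER_CUBIC))
E
```

```text
t 2.325 tcp [0.5613 0.3182 0.1309] F [-0.5  0.2  0.2] op 0.587 q6 -0.84
axes x [-0.001 -0.    -1.   ] y [ 0.365  0.931 -0.   ] z [ 0.931 -0.365 -0.001]
shift cm (tool) [9.09 0.06 0.06] toolY yaw 68.59 turn about tool x rad 0.0016
```

View pics/s1.png

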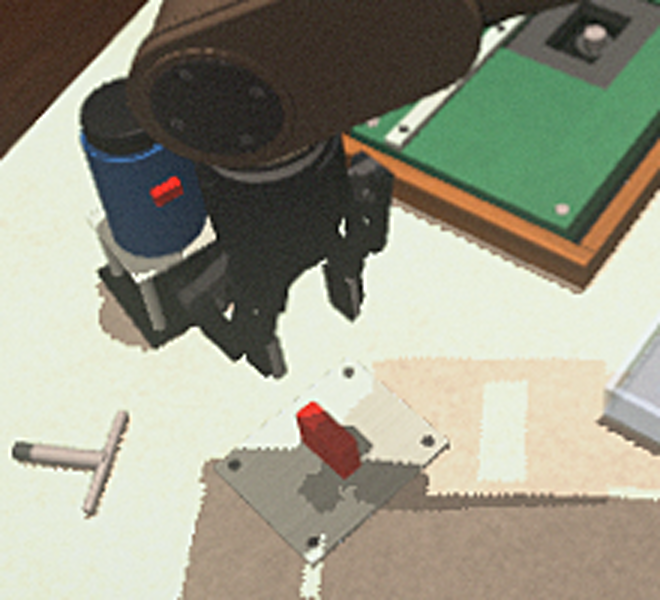

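View pics/top1.png

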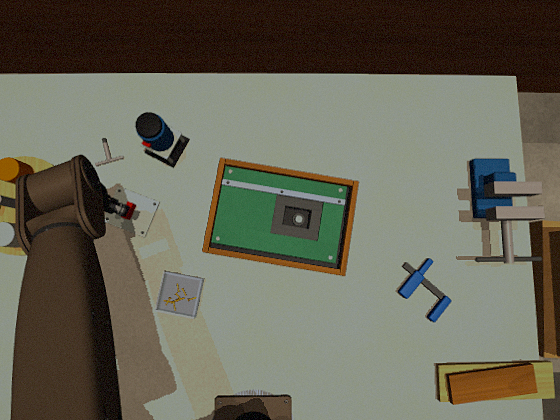

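{"name": "arm_command", "arguments": {
  "increments": [
    [[4,0.06,0.06,0],[4,0,0,0],[2.5,0,0,0],[1,0,0,0],[0.5,0,0,0],[0,0,0,0]]
  ]
}}

```text
time: 3.18
eef_pos: [0.5624, 0.3194, 0.0124]
tcp_rot: [0.132, 0.694, -0.131, 0.695]
contact_force: [0.5, 0.1, 0.2]
opening: 0.583
```

```bash
python3 go.py .562 .3185 .011 68.5
python3 - <<'E'
from h import *
for c in("side","top"): cv2.imwrite(f"pics/{c}2.png",optics.read_camera(c))
s=cv2.imread('pics/side2.png')
cv2.imwrite('pics/s2.png',cv2.resize(s[250:400,130:290],None,fx=4,fy=4,interpolation=cv2.INTER_CUBIC))
E
```

```text
t 3.175 tcp [0.5624 0.3194 0.0124] F [0.5 0.1 0.2] op 0.583 q6 -0.84
axes x [ 0.002  0.001 -1.   ] y [0.365 0.931 0.001] z [ 0.931 -0.365  0.001]
shift cm (tool) [ 0.14 -0.1  -0.01] toolY yaw 68.62 turn about tool x rad 0.002
```

View pics/s2.png

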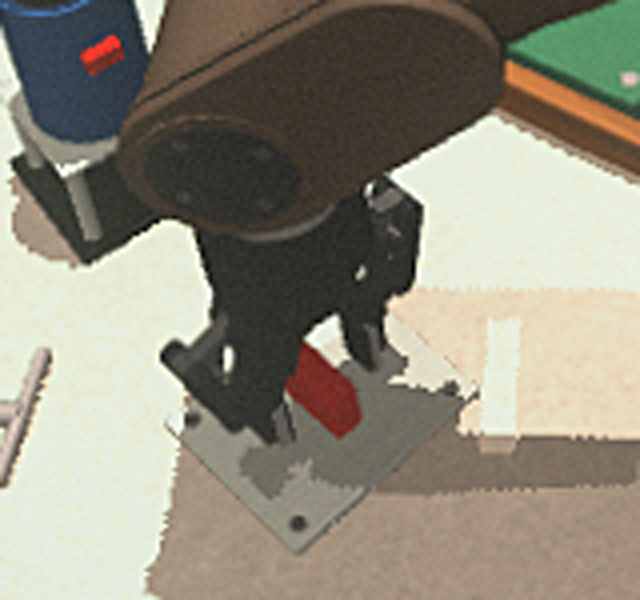

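The side view shows the red handle between the open fingers, which straddle it along its thin direction. I'm closing them now.

{"name": "arm_command", "arguments": {
  "increments": [
    [[0,0,0,0],[0,0,0,0],[0,0,0,0],[0,0,0,0],[0,0,0,0],[0,0,0,0],[-0.5,0,0,0],[-1.5,0,0,0],[-2,0,0,0],[0,0,0,0]]
  ],
  "grip": 1,
  "grip_force": 50
}}

```text
time: 4.53
eef_pos: [0.5638, 0.3198, 0.0546]
tcp_rot: [0.132, 0.693, -0.13, 0.697]
contact_force: [-0.0, 0.1, -2.8]
opening: 0.178
```

```bash
python3 go.py .562 .3185 .12 80.2
python3 - <<'E'
from h import *
for c in("side","top"): cv2.imwrite(f"pics/{c}3.png",optics.read_camera(c))
s=cv2.imread('pics/side3.png')
cv2.imwrite('pics/s3.png',cv2.resize(s[250:400,130:290],None,fx=4,fy=4,interpolation=cv2.INTER_CUBIC))
E
```

```text
t 4.525 tcp [0.5638 0.3198 0.0546] F [-0.   0.1 -2.8] op 0.178 q6 -0.84
axes x [ 0.006  0.002 -1.   ] y [0.365 0.931 0.004] z [ 0.931 -0.365  0.004]
shift cm (tool) [-6.54 -0.16 -0.1 ] toolY yaw 68.59 turn about tool x rad -0.2027
```

View pics/s3.png

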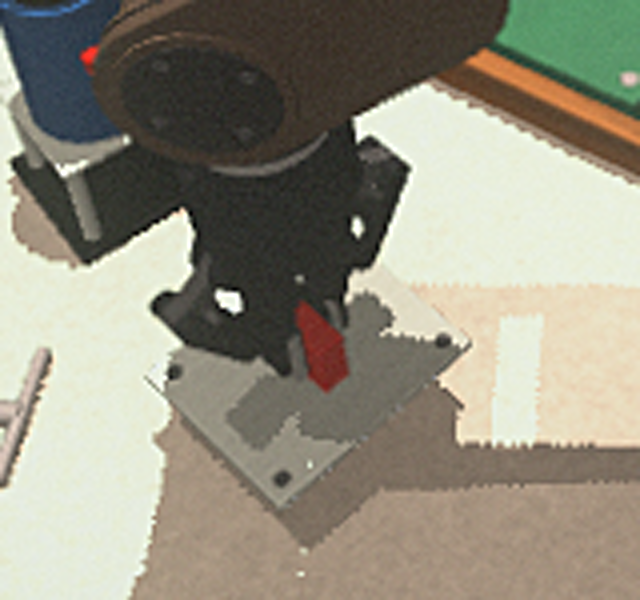

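Run:
```python
from m import *
print('---')
p=P("side",[(160,378),(283,503),(470,338)],130,250,4,.048)
print(p,np.linalg.norm(np.diff(p,axis=0),axis=1)); c=(p[0]+p[2])/2; print('centre',c)
d=np.diff(p,axis=0);print(np.degrees(np.arctan2(d[:,1],d[:,0])))
print('tilt moment', sensors.get_state()['wrist_torque'])
```

```text
rimT centre [ 0.5472 -0.0769] sides [0.3663 0.2489 0.3671 0.2481] ang [80.3, 170.2, 80.1, 170.0]
rimS centre [ 0.5455 -0.0724] sides [0.2461 0.365  0.2429 0.3662] ang [169.8, 79.6, 170.1, 80.1]
greenT centre [ 0.5519 -0.0731] sides [0.3219 0.2017 0.3205 0.2022] ang [80.2, 170.6, 80.3, 171.0]
pockT centre [ 0.5419 -0.1162] sides [0.1229 0.0999 0.122  0.1005] ang [80.3, 170.3, 80.6, 170.9]
pockS centre [ 0.54   -0.1132] sides [0.0976 0.1187 0.0975 0.1147] ang [172.5, 80.4, 170.1, 80.4]
guideT [[ 0.62700085  0.07715473]
 [ 0.57491771 -0.23870864]]
plT centre [0.5629 0.3156] sides [0.1191 0.0988 0.1174 0.0987] ang [68.6, 158.5, 68.6, 159.5]
plS centre [0.5611 0.3206] sides [0.0973 0.118  0.0993 0.1181] ang [158.9, 68.7, 158.9, 67.7]
hT centre [0.5638 0.3165] sides [0.0127 0.0432 0.0157 0.0423] ang [73.6, 162.1, 69.6, 158.0]
hS centre [0.561  0.3209] sides [0.0431 0.0131 0.0433 0.014 ] ang [157.4, 71.0, 158.7, 69.9]
---
[[0.62391958 0.35674892]
 [0.53844366 0.39145952]
 [0.49669433 0.28146479]] [0.09225485 0.11765138]
centre [0.56030695 0.31910686]
[ 157.89860466 -110.78463436]
tilt moment [-0.02701048  0.02777765  0.03343909]
```

View pics/top3.png

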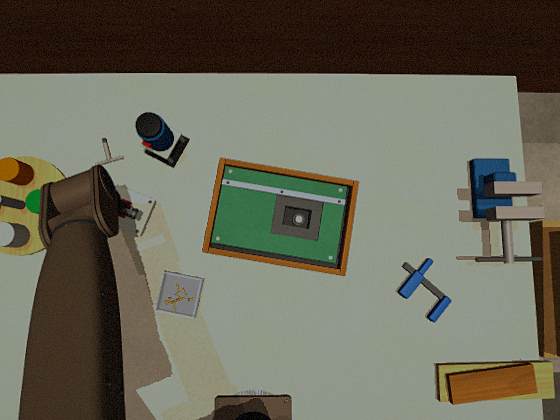

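{"name": "arm_command", "arguments": {
  "increments": [
    [[-2,0,0,0],[-3,0,0,0],[-1.5,0,0,0],[0,-2,0.7,0],[0,-3.6,1.2,0],[0,-4.1,1.36,0],[0,-4.1,1.36,0],[0,-4.1,1.36,0],[0,-4.1,1.36,0],[0,-4.1,1.36,-0.1],[0,-3.6,1.2,-0.1],[0,0,0,0],[0,0,0,0]]
  ]
}}

```text
time: 6.25
eef_pos: [0.5482, 0.006, 0.1153]
tcp_rot: [0.062, 0.705, -0.062, 0.704]
contact_force: [-0.4, -0.0, -2.8]
opening: 0.176
```

```bash
python3 go.py .5468 -.0139 .052 80.2
python3 - <<'E'
from h import *
for c in("side","top"): cv2.imwrite(f"pics/{c}4.png",optics.read_camera(c))
s=cv2.imread('pics/side4.png')
cv2.imwrite('pics/s4.png',cv2.resize(s[130:320,190:390],None,fx=3,fy=3,interpolation=cv2.INTER_CUBIC))
E
```

```text
t 6.25 tcp [0.5482 0.006  0.1153] F [-0.4 -0.  -2.8] op 0.176 q6 -1.57
axes x [-0.002  0.001 -1.   ] y [0.175 0.985 0.   ] z [ 0.985 -0.175 -0.002]
shift cm (tool) [ 6.33 -1.99  0.23] toolY yaw 79.94 turn about tool x rad -0.0045
```

View pics/s4.png

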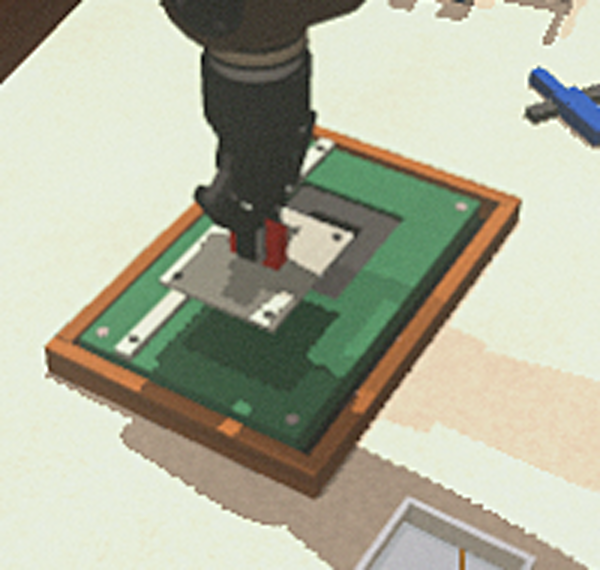

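View pics/top4.png

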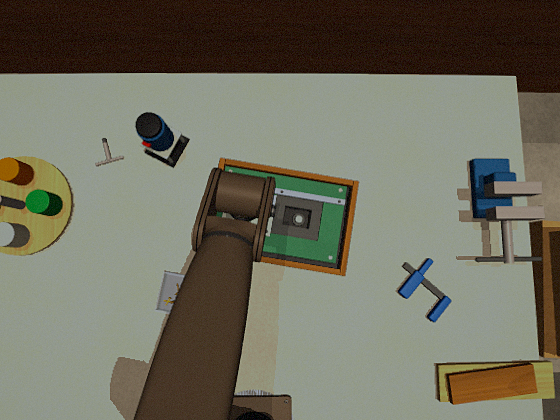

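```bash
python3 - <<'E' | sed -n '/---/,$p'
from m import *
print('---')
p=P("side",[(160,283),(275,330),(356,233)],190,130,3,.109)
d=np.diff(p,axis=0);print(p,np.linalg.norm(d,axis=1),np.degrees(np.arctan2(d[:,1],d[:,0]))); print('centre',(p[0]+p[2])/2)
E
```

```text
---
[[ 0.60480063  0.06074217]
 [ 0.50715472  0.07543116]
 [ 0.48766134 -0.04620075]] [0.09874456 0.12318406] [171.44507871 -99.10510261]
centre [0.54623098 0.00727071]
```

{"name": "arm_command", "arguments": {
  "increments": [
    [[3,-0.5,0,0],[2,-0.5,0,0],[1,0,0,0],[0.4,0,0,-0.0045],[0,0,0,0],[0.1,0,0,0],[0.1,0,0,0],[0.1,0,0,0],[0,0,0,0]]
  ]
}}

```text
time: 7.48
eef_pos: [0.5475, -0.0035, 0.0493]
tcp_rot: [0.06, 0.705, -0.06, 0.705]
contact_force: [0.2, 0.4, -2.5]
opening: 0.176
```

{"name": "arm_command", "arguments": {
  "increments": [
    [[0.1,0,0,0],[0.1,0,0,0],[0.1,0,0,0],[0,0,0,0]]
  ]
}}

```text
time: 7.98
eef_pos: [0.5475, -0.0035, 0.0462]
tcp_rot: [0.06, 0.705, -0.06, 0.705]
contact_force: [-0.1, 1.1, -2.6]
opening: 0.181
```

{"name": "arm_command", "arguments": {
  "increments": [
    [[0.05,0,0,0],[0.05,0,0,0],[0,0,0,0]]
  ]
}}

```text
time: 8.35
eef_pos: [0.5476, -0.0035, 0.046]
tcp_rot: [0.06, 0.705, -0.06, 0.704]
contact_force: [-4.5, -0.1, 4.5]
opening: 0.176
```

{"name": "arm_command", "arguments": {
  "increments": [
    [[0,0,0,0],[0,0,0,0],[0,0,0,0],[0,0,0,0]]
  ],
  "grip": 2.6
}}

```text
time: 8.85
eef_pos: [0.5477, -0.0035, 0.0453]
tcp_rot: [0.06, 0.705, -0.06, 0.705]
contact_force: [0.5, 0.2, 0.0]
opening: 0.302
```

```bash
python3 go.py .5428 -.1149 .046 80.2
python3 - <<'E'
from h import *
for c in("side","top"): cv2.imwrite(f"pics/{c}5.png",optics.read_camera(c))
s=cv2.imread('pics/side5.png')
cv2.imwrite('pics/s5.png',cv2.resize(s[150:310,190:390],None,fx=4,fy=4,interpolation=cv2.INTER_CUBIC)[:600])
E
```

```text
t 8.85 tcp [ 0.5477 -0.0035  0.0453] F [0.5 0.2 0. ] op 0.302 q6 -1.59
axes x [ 0. -0. -1.] y [0.169 0.986 0.   ] z [ 0.986 -0.169  0.   ]
shift cm (tool) [ -0.07 -11.06   1.4 ] toolY yaw 80.3 turn about tool x rad 0.0017
```

View pics/s5.png

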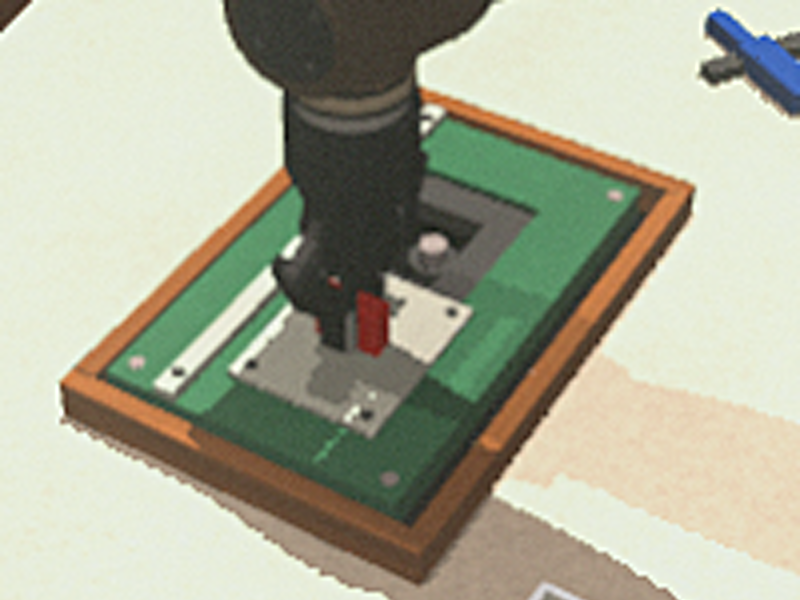

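{"name": "arm_command", "arguments": {
  "increments": [
    [[0,0,0,0],[0,0,0,0],[0,0,0,0],[0,0,0,0],[0,0,0.2,0],[0,0,0.2,0],[0,0,0.2,0],[0,0,0.1,0],[0,0,0,0]]
  ],
  "grip": 1,
  "grip_force": 20
}}

```text
time: 10.07
eef_pos: [0.5546, -0.0046, 0.0453]
tcp_rot: [0.06, 0.705, -0.06, 0.705]
contact_force: [-3.2, 0.3, 2.0]
opening: 0.184
```

{"name": "arm_command", "arguments": {
  "increments": [
    [[0,0,0.1,0],[0,0,0.1,0],[0,0,0,0]]
  ]
}}

```text
time: 10.45
eef_pos: [0.5566, -0.005, 0.0454]
tcp_rot: [0.06, 0.704, -0.06, 0.705]
contact_force: [-2.4, 1.5, 2.9]
opening: 0.188
```

{"name": "arm_command", "arguments": {
  "increments": [
    [[0,0,0.1,0],[0,0,0.1,0],[0,0,0,0]]
  ]
}}

```text
time: 10.82
eef_pos: [0.5586, -0.0054, 0.0453]
tcp_rot: [0.06, 0.704, -0.06, 0.705]
contact_force: [-2.7, -0.4, 3.9]
opening: 0.18
```

{"name": "arm_command", "arguments": {
  "increments": [
    [[0,0,0.1,0],[0,0,0.1,0],[0,0,0,0]]
  ]
}}

```text
time: 11.2
eef_pos: [0.5606, -0.0057, 0.0454]
tcp_rot: [0.06, 0.704, -0.06, 0.705]
contact_force: [-3.3, 1.1, 3.4]
opening: 0.178
```

{"name": "arm_command", "arguments": {
  "increments": [
    [[0,0,0.1,0],[0,0,0,0]]
  ]
}}

```text
time: 11.45
eef_pos: [0.5612, -0.0058, 0.0454]
tcp_rot: [0.06, 0.705, -0.06, 0.704]
contact_force: [-3.8, 1.3, 4.5]
opening: 0.181
```

{"name": "arm_command", "arguments": {
  "increments": [
    [[0,0,0.1,0],[0,0,0,0]]
  ]
}}

```text
time: 11.7
eef_pos: [0.5613, -0.0057, 0.0453]
tcp_rot: [0.06, 0.706, -0.06, 0.703]
contact_force: [-7.8, 2.2, 8.1]
opening: 0.183
```

Run:
```python
from h import *
for c in("side","top"): cv2.imwrite(f"pics/{c}6.png",optics.read_camera(c))
s=cv2.imread('pics/side6.png')
cv2.imwrite('pics/s6.png',cv2.resize(s[180:290,210:340],None,fx=5,fy=5,interpolation=cv2.INTER_CUBIC))
print(sensors.get_state()['eef_pos'],sensors.get_state()['contact_force'])
```

```text
[ 0.56131995 -0.00569209  0.04534644] [-7.80247662  1.19488584  7.3033821 ]
```

View pics/s6.png

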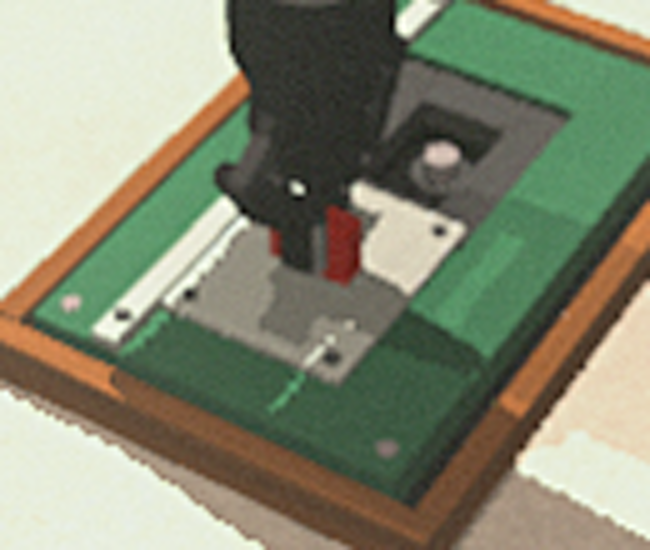

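{"name": "arm_command", "arguments": {
  "increments": [
    [[0,0,-0.06,0],[0,-0.2,0,0],[0,-0.4,0,0],[0,-0.5,0,0],[0,-0.5,0,0],[0,-0.5,0,0],[0,-0.5,0,0],[0,-0.4,0,0],[0,0,0,0]]
  ]
}}

```text
time: 12.92
eef_pos: [0.5564, -0.0336, 0.0454]
tcp_rot: [0.062, 0.705, -0.059, 0.704]
contact_force: [-4.8, 7.6, 5.7]
opening: 0.185
```

```bash
python3 go.py .5428 -.1149 .046 80.2
```

```text
t 12.925 tcp [ 0.5564 -0.0336  0.0454] F [-4.8  7.6  5.7] op 0.185 q6 -1.65
axes x [-0.001  0.004 -1.   ] y [0.17  0.985 0.004] z [ 0.985 -0.17  -0.001]
shift cm (tool) [-0.09 -8.24  0.04] toolY yaw 80.2 turn about tool x rad 0.0
```

{"name": "arm_command", "arguments": {
  "increments": [
    [[-0.03,-0.3,0,0],[0,-0.5,0,0],[0,-0.5,0,0],[0,-0.5,0,0],[0,-0.5,0,0],[0,-0.5,0,0],[0,-0.5,0,0],[0,-0.5,0,0],[0,-0.5,0,0],[0,-0.5,0,0],[0,-0.4,0,0],[0,-0.3,0,0],[0,0,0,0]]
  ]
}}

```text
time: 14.55
eef_pos: [0.5468, -0.0879, 0.045]
tcp_rot: [0.062, 0.705, -0.059, 0.704]
contact_force: [-3.8, 5.1, 3.9]
opening: 0.184
```

```bash
python3 go.py .5428 -.1149 .046 80.2
```

```text
t 14.55 tcp [ 0.5468 -0.0879  0.045 ] F [-3.8  5.1  3.9] op 0.184 q6 -1.75
axes x [-0.001  0.004 -1.   ] y [0.17  0.985 0.004] z [ 0.985 -0.17  -0.002]
shift cm (tool) [-0.11 -2.73  0.07] toolY yaw 80.19 turn about tool x rad -0.0002
```

{"name": "arm_command", "arguments": {
  "increments": [
    [[0,-0.3,0,0],[0,-0.4,0,0],[0,-0.4,0,0],[0,-0.4,0,0],[0,-0.3,0,0],[0,-0.2,0,0],[0,0,0,0]]
  ]
}}

```text
time: 15.42
eef_pos: [0.5434, -0.1075, 0.0448]
tcp_rot: [0.062, 0.705, -0.059, 0.704]
contact_force: [-3.4, 5.5, 3.9]
opening: 0.183
```

{"name": "arm_command", "arguments": {
  "increments": [
    [[0,-0.1,0,0],[0,-0.1,0,0],[0,0,0,0]]
  ]
}}

```text
time: 15.8
eef_pos: [0.543, -0.1094, 0.0448]
tcp_rot: [0.062, 0.705, -0.059, 0.704]
contact_force: [-3.3, 5.9, 3.4]
opening: 0.183
```

{"name": "arm_command", "arguments": {
  "increments": [
    [[0.02,-0.1,0,0],[0,-0.1,0,0],[0,0,0,0]]
  ]
}}

```text
time: 16.18
eef_pos: [0.5427, -0.1112, 0.0447]
tcp_rot: [0.062, 0.705, -0.059, 0.704]
contact_force: [-4.6, 5.9, 4.6]
opening: 0.183
```

{"name": "arm_command", "arguments": {
  "increments": [
    [[0,-0.1,0,0],[0,-0.1,0,0],[0,0,0,0]]
  ]
}}

```text
time: 16.55
eef_pos: [0.5421, -0.1146, 0.044]
tcp_rot: [0.06, 0.705, -0.059, 0.704]
contact_force: [-2.3, 1.8, -2.4]
opening: 0.184
```

Fz fell to about the plate's weight and z dipped, which suggests the plate is over the pocket. I'm lowering it gently.

{"name": "arm_command", "arguments": {
  "increments": [
    [[0.1,0,0,0],[0.1,0,0,0],[0,0,0,0]]
  ]
}}

```text
time: 16.92
eef_pos: [0.5421, -0.1152, 0.0427]
tcp_rot: [0.06, 0.705, -0.06, 0.704]
contact_force: [-4.7, 1.7, -0.9]
opening: 0.185
```

{"name": "arm_command", "arguments": {
  "increments": [
    [[0.1,0,-0.04,0],[0.1,0,0,0],[0,0,0,0]]
  ]
}}

```text
time: 17.3
eef_pos: [0.5421, -0.1154, 0.0411]
tcp_rot: [0.06, 0.705, -0.06, 0.704]
contact_force: [-5.4, 1.7, -0.5]
opening: 0.179
```

{"name": "arm_command", "arguments": {
  "increments": [
    [[0.1,0,0,0],[0.1,0,0,0],[0,0,0,0]]
  ]
}}

```text
time: 17.68
eef_pos: [0.5429, -0.1156, 0.0394]
tcp_rot: [0.06, 0.704, -0.06, 0.705]
contact_force: [-3.6, 0.8, -2.8]
opening: 0.182
```

{"name": "arm_command", "arguments": {
  "increments": [
    [[0.05,0,0,0],[0.05,0,0,0],[0,0,0,0]]
  ]
}}

```text
time: 18.05
eef_pos: [0.5429, -0.1156, 0.0394]
tcp_rot: [0.06, 0.705, -0.06, 0.705]
contact_force: [-5.5, 1.9, 3.9]
opening: 0.182
```

It's bottomed at z = 0.0394, which matches the expected home height, with about 7 N on the ledge. I'm releasing now and will nudge the handle down if needed.

{"name": "arm_command", "arguments": {
  "increments": [
    [[0,0,0,0],[0,0,0,0],[0,0,0,0],[0,0,0,0],[0,0,0,0],[-1,0,0,0],[-2,0,0,0],[-3,0,0,0],[-4,0,0,0],[-4,0,0,0],[0,0,0,0]]
  ],
  "grip": 4
}}

```text
time: 19.42
eef_pos: [0.5453, -0.1163, 0.1838]
tcp_rot: [0.059, 0.701, -0.061, 0.708]
contact_force: [-0.4, 0.5, 0.0]
opening: 0.471
```

```bash
python3 go.py .5428 -.1149 .046 80.2
python3 - <<'E'
from h import *
for c in("side","top"): cv2.imwrite(f"pics/{c}7.png",optics.read_camera(c))
s=cv2.imread('pics/side7.png')
cv2.imwrite('pics/s7.png',cv2.resize(s[160:290,210:370],None,fx=4.5,fy=4.5,interpolation=cv2.INTER_CUBIC))
E
```

```text
t 19.425 tcp [ 0.5453 -0.1163  0.1838] F [-0.4  0.5  0. ] op 0.471 q6 -1.79
axes x [ 0.009 -0.004 -1.   ] y [ 0.168  0.986 -0.002] z [ 0.986 -0.168  0.01 ]
shift cm (tool) [13.78  0.12 -0.4 ] toolY yaw 80.31 turn about tool x rad 0.0019
```

View pics/s7.png

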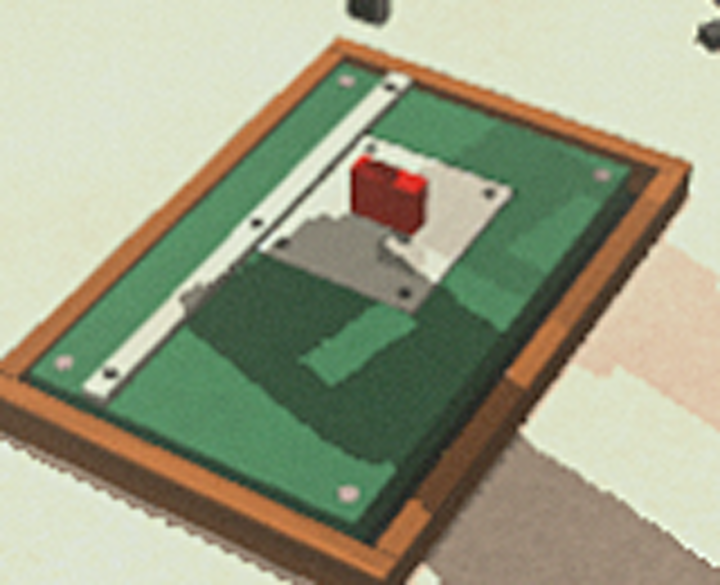

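{"name": "arm_command", "arguments": {
  "increments": [
    [[-2,-3,0,0],[-2,-5,0,0],[0,-5,0,0],[0,-5,0,0],[0,-5,0,0],[0,0,0,0],[0,0,0,0]]
  ]
}}

```text
time: 20.4
eef_pos: [0.5033, -0.3411, 0.2166]
tcp_rot: [0.061, 0.705, -0.059, 0.704]
contact_force: [0.9, 0.0, 0.2]
opening: 0.467
```

Run:
```python
from h import *
for c in("side","top"): cv2.imwrite(f"pics/{c}8.png",optics.read_camera(c))
s=cv2.imread('pics/side8.png');t=cv2.imread('pics/top8.png')
cv2.imwrite('pics/s8.png',cv2.resize(s[160:290,210:370],None,fx=4.5,fy=4.5,interpolation=cv2.INTER_CUBIC))
cv2.imwrite('pics/t8.png',cv2.resize(t[140:290,190:375],None,fx=4,fy=4,interpolation=cv2.INTER_CUBIC))
for c in ("side","top"):
  r=optics.place_of(c,"plate_handle")[:1]
  for x in r: print(c,x,ray(c,x['at'],.068))
```

```text
side {'at': [198.0, 294.5], 'conf': 0.88} [ 0.54596468 -0.11321696  0.068     ]
top {'at': [215.2, 299.1], 'conf': 0.56} [ 0.54364915 -0.11927319  0.068     ]
```

View pics/s8.png

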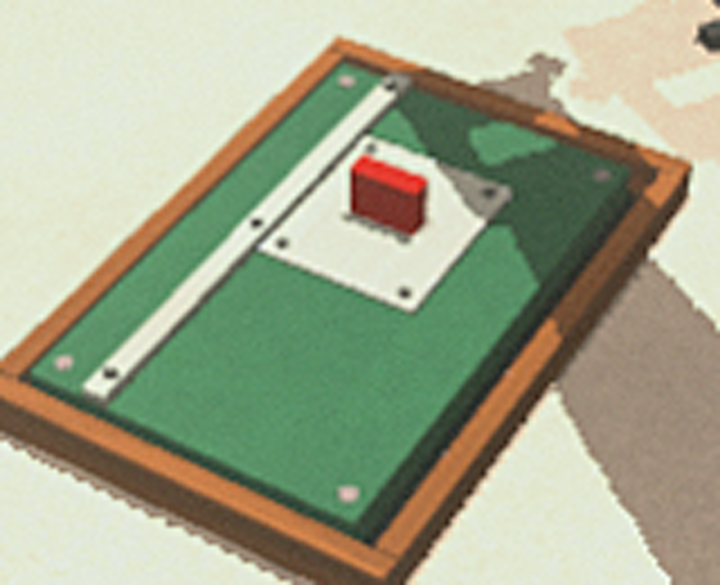

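View pics/t8.png

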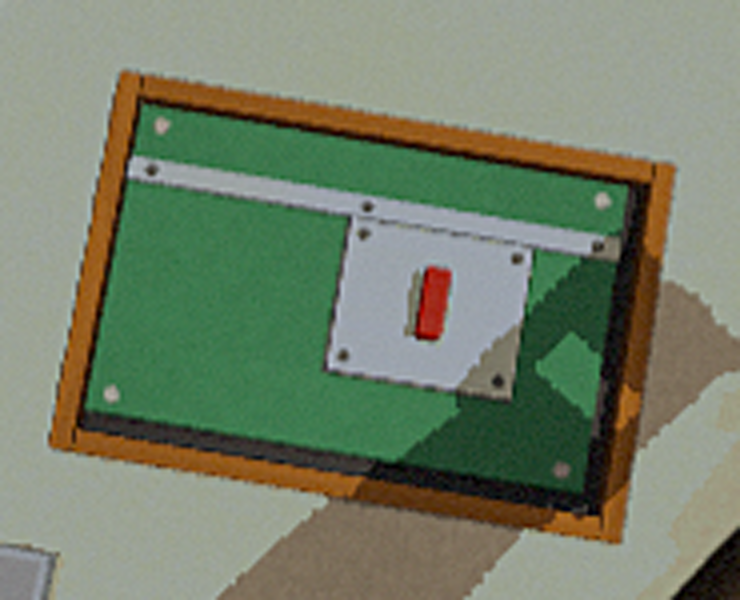

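View pics/top8.png

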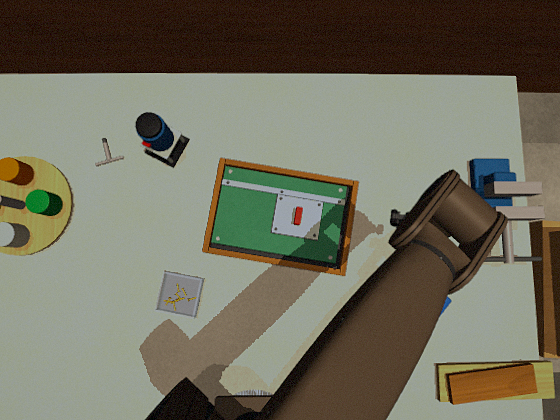

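The top view (plate centre near pixel 300, 217) shows the plate filling the pocket square to the guide. The side view shows no raised edge and no tilt. The gripper is clear and the router, dish and chuck key have not moved. The arm hides the clamp in this picture, but nothing went near it at bench height.

```bash
python3 -c "
from plant import ctrl
print(ctrl.sign_off())"
```

```text
the job is handed in; nothing more can be done
None
```

The insert plate is in its pocket, and I handed the job in about 20.5 s into the 69 s allowed.

I picked the plate up by its red handle and laid it flat on the open green top. There I let go briefly and gripped it again at 20 N. I moved it across until it touched the guide strip, then slid it along the strip until it dropped into the pocket. After lowering and releasing it, I backed the gripper away.

**Drop:** the upward force went from about +4.6 N to −2.4 N, which is roughly the plate's weight. The tool then went down to z = 0.0394 m against an expected 0.0393 m, where the plate bottomed on the ledge with about 7 N.

**Forces:** the largest reading between moves was about 12 N in all, roughly 11 N of it downward, while pressing against the guide. I had no readings during the moves, including the moment the plate dropped.

**Final pictures:** the plate fills the pocket square to the guide, with no raised edge or tilt visible.

**Disagreements and gaps:**
- The two cameras differed by about 4–6 mm in y. I relied on force and tool position for the final fit.
- The pictures cannot measure flushness to the millimetre, so that rests on the tool height.
- In the last top picture the arm hid the clamp. I did not check it again, though the arm never worked near it at bench height. The other bystanders looked unmoved.

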